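# Lay the fragile clay poppy in its shadow-box frame

### The arm

A 6-joint arm with a two-finger parallel gripper is mounted at the origin on the work surface. World frame = base frame: x ahead of the robot, y to its left, z up, the work surface at z = 0. Lengths are in m, angles in rad, forces in N, time in s.
With the tool pointing down it reaches from about 0.35 to 0.8 m from the base axis. Payload 7.3 kg.
Tool frame: the origin (TCP) lies between the finger pads; the fingertips stand 25 mm ahead of it and the grasp point (between the pads) lies 6 mm ahead of it (r.tip_extent is the distance from the TCP to the fingertips, in m); z points along the fingers, y is the line along which they close (so a half turn about z gives the same grasp; the last joint's range is limited). The gripper opens to 85 mm and grips with 20 to 120 N. Pads are 22 mm wide; open, the fingers measure 114 mm over their backs; the gripper's body (76 mm by 85 mm) begins 54 mm behind the grasp point. The pads swing forward as they close: fully open they stand 13 mm farther back than shut.
Start: joints at [-1.496, 0.342, 1.524, -0, 1.275, -0.146], TCP at [0.115, -0.512, 0.256] pointing down, gripper open.
Joint ranges: [-2.53, 2.53], [-0.77, 2.02], [0.04, 2.7], [-1, 4.14], [0.28, 2.66], [-3.11, 3.11]. Speed limits (rad/s): [2.57, 2.57, 3.14, 3.14, 3.14, 3.14].

### API

Orientations are given as a unit quaternion [x, y, z, w].
In Python, from workcell import r, command_gripper, optics gives the robot as it stands. The module is installed in compiled form; this text tells all that it offers. Calls block until the motion is done:
- r.reach(position, orientation): joint-space move of the TCP to a pose.
- r.move_straight(position, orientation=None, speed=0.15, max_force=None): straight line of the TCP; orientation=None keeps the orientation; speed is the mean speed in m/s. With max_force (N) it stops when the force on the tool has changed by that much, and returns True; else False.
- r.movej(angles): joint-space move.
- command_gripper(opening, force=None): finger opening in m; force is the grip in N (None keeps the last); returns when the fingers have stopped.
- r.hold(seconds).
- r.solve_ik(position, orientation): joint angles nearest the present ones, or None.
- r.read_state(): the state.
- optics.get_image(name): name is "scene" or "top" or "wrist"; returns (picture, depth): 384x512x3 uint8, red, green, blue; 384x512 float32, m along the optical axis (not along the pixel's ray), 0 where there is no reading.
- optics.camera_model(name): a dict with "K" (3x3 intrinsics, pixels), "R" (3x3) and "t" (3): a world point X has camera coordinates R X + t; the wrist camera has in their place "tool_from_camera" (4x4, takes a point from camera to tool coordinates, whose origin is the TCP and whose axes are the flange's). Camera axes: x right, y down, z forward; pixel columns grow to the right and rows downward; lengths in m; the calibration is good to about 2 mm. The wrist camera is an equidistant fisheye: a pixel r from the principal point sees the ray r / f radians off the axis. A picture is of the moment at which its call begins: read the wrist's pose just before it. camera_model takes no time and is no camera call.
A pose or a line that the arm cannot do raises r.PlanningError and nothing moves.
- r.finish_job(): hands the job in; it is judged then, once.
The state is a dict: "time_s": time; "joint_positions": joint angles; "dq": joint speeds; "tau": joint torques, N m; "eef_pos": TCP position; "eef_rot": TCP orientation; "contact_force": force on the tool from outside, world axes, zero at the start; "torque": the same for the moment, N m; "grip_width": finger opening in m; "grip_force": force on a finger pad.
Only numpy, scipy, OpenCV 4.12 (cv2) and the standard library are available. Lean on these libraries where they do the work, as an engineer would, in place of code of your own. Each camera call takes 0.05 s, during which the arm holds its last target. There are 200 camera calls.

### The job

Pick up the red clay poppy by its green centre and lay it flat on the white circle in the white frame with the yellow backing. The clay is thin and cracks easily: grip it with no more than about 40 N, and lower it gently on to the board, neither dropping it nor pressing it down hard. Leave the blue flower and the white flower where they are.

Things in the scene. Friction and masses are not known exactly. Their poses are not given: they have to be found in the camera images.
- poppy: Red clay poppy, loose, 0.1-0.2 kg, face up: petal disc 84 mm across, 14 mm thick, with an upright green round boss at its centre, 30 mm in diameter, straight-sided, up to 48 mm above the underside: grip here. Yaw does not matter. Origin: centre of the underside, z up. Cracks if gripped with over 50 N, pressed on the board with over 40 N, or let fall more than 10 mm.
- frame: White shadow-box frame fixed on the table, face up, 216 mm square; moulding 18 mm wide, its top 22 mm above the table, around a flat yellow board 180 mm square whose face is 6 mm above the table. A thin white circle 100 mm across is printed mid-board: the poppy's place. Origin: under the circle's centre, at table level; x, y along the sides, z up.
- cornflower: A blue clay flower, loose, of the same size and shape as the poppy, with a violet boss. Not to be moved. Origin at the centre of its underside, z up.
- daisy: A white clay flower, loose, of the same size and shape as the poppy, with a yellow boss. Not to be moved. Origin at the centre of its underside, z up.
Things that resemble listed ones, but are neither listed nor needed, are in the scene too. What is shaped like the poppy but pink or turquoise is not meant.

How it is judged:
At the end, for the whole second after the job is handed in: The poppy lies flat (within 10 degrees) and still on the yellow board, its centre within 15 mm of the circle's centre; the blue and white flowers are within 10 mm of where they began (horizontal distance between poppy and frame below 0.015 m and z of poppy in the frame of frame between 0.002 and 0.01 m and angle between poppy's own z axis and vertical below 0.17 rad and linear speed of poppy below 0.02 m/s and distance of each of cornflower, daisy from where it was at the start of the episode below 0.01 m); the robot touches nothing.
It fails at once if the poppy is gripped with more than 50 N (100 N over both fingers) (contact force between poppy and the fingers above 100 N).
It fails at once if the poppy is pressed or knocked against the frame or its board with more than 40 N (contact force between poppy and frame above 40 N).
It fails at once if the poppy is dropped (falls faster than 0.45 m/s, about 10 mm, out of the fingers) (contact force between poppy and the fingers below 0.5 N and linear speed of poppy above 0.45 m/s).
It fails at once if the blue or the white flower is moved by more than 10 mm (distance of any of cornflower, daisy from where it was at the start of the episode above 0.01 m).
It also fails if it takes over 38 s, if anything falls off the work surface, if the arm or the gripper's body presses on something with over 40 N, if the wrist force passes 120 N, or if a joint passes its speed limit or range.

## Working session

There is one attempt and no reset: what is moved stays moved. The work goes in short steps, each a Python script; the robot and the scene stay as the last script left them, time stands still between calls to the robot, and variables do not carry over. Pictures are saved under pics/ and viewed, at most 10 in all, crops included, and the job is handed in when it is done.

```bash
mkdir -p pics; python3 - <<'E'
from workcell import r, command_gripper, optics
import numpy as np, cv2
ims=[]
for n in ("top","scene"):
    p,d=optics.get_image(n); np.savez(f"{n}.npz",p=p,d=d)
    cv2.imwrite(f"pics/{n}0.png",p[:,:,::-1]); m=optics.camera_model(n); print(n,np.round(m["K"],1).tolist(),np.round(m["R"],3).tolist(),m["t"])
s=r.read_state();print(s["time_s"],s["eef_rot"],s["contact_force"],r.tip_extent)
E
```

```text
top [[385.8, 0.0, 255.0], [0.0, 385.8, 191.3], [0.0, 0.0, 1.0]] [[-0.012, -0.999, 0.045], [-1.0, 0.011, -0.027], [0.026, -0.045, -0.999]] [-0.03845755  0.47803121  0.7670088 ]
scene [[373.5, 0.0, 253.3], [0.0, 373.5, 191.8], [0.0, 0.0, 1.0]] [[-0.882, 0.471, 0.008], [0.248, 0.479, -0.842], [-0.4, -0.741, -0.539]] [ 0.45686723 -0.05899888  1.10187157]
0.1 [ 9.93911681e-01  1.10177564e-01  1.63943386e-05 -6.88872919e-04] [-0.28864956  0.62884357 -0.1759189 ] 0.025
```

View pics/top0.png

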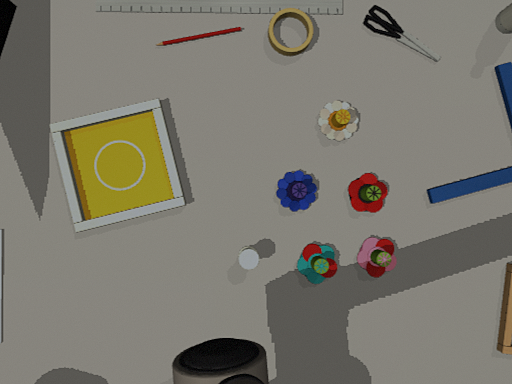

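View pics/scene0.png

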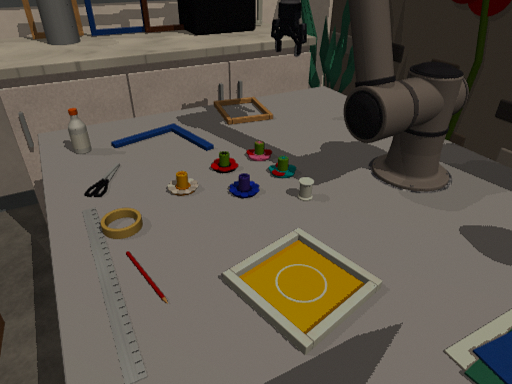

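The top view shows the poppy at about (368,193) with its boss at (374,193), the blue flower at (297,190) and the daisy at (339,121). The pink and turquoise decoys are at (377,257) and (317,263), and the circle is at (120,165). The scene view agrees: poppy at (224,163), circle at (301,283).

```bash
cat > h.py <<'E'
import numpy as np, cv2
from workcell import r, command_gripper, optics
def ray(n,uv,z):
    m=optics.camera_model(n); K,R,t=(np.array(m[k]) for k in "KRt")
    c=-R.T@t; d=R.T@np.linalg.solve(K,[uv[0],uv[1],1.]); return c+d*(z-c[2])/d[2]
def pt(n,uv,dep):
    m=optics.camera_model(n); K,R,t=(np.array(m[k]) for k in "KRt")
    return R.T@(np.linalg.solve(K,[uv[0],uv[1],1.])*dep-t)
def blobs(p,lo,hi,roi):
    x0,y0,x1,y1=roi; h=cv2.cvtColor(p,cv2.COLOR_RGB2HSV)
    m=np.zeros(p.shape[:2],np.uint8); m[y0:y1,x0:x1]=cv2.inRange(h,np.array(lo),np.array(hi))[y0:y1,x0:x1]
    return m
def red(p,roi): return blobs(p,(0,150,60),(8,255,255),roi)|blobs(p,(172,150,60),(180,255,255),roi)
def hull(m):
    k=cv2.convexHull(cv2.findNonZero(m)); (c,rad)=cv2.minEnclosingCircle(k); M=cv2.moments(k)
    return np.array([M["m10"]/M["m00"],M["m01"]/M["m00"]]),rad,np.array(c)
E
python3 - <<'E'
from h import *
for n,rp,rc in (("top",(340,165,396,221),(85,130,155,200)),("scene",(205,145,244,178),(265,255,338,312))):
    f=np.load(n+".npz");p,d=f["p"],f["d"]
    c,rad,c2=hull(red(p,rp)); print(n,"disc",c,rad,c2,ray(n,c,.011))
    g=blobs(p,(28,80,40),(80,255,255),rp); b,rb,b2=hull(g); print(" green",b,rb,cv2.countNonZero(g),ray(n,b,.048))
    # boss top by depth
    ys,xs=np.nonzero(g); P=np.array([pt(n,(x,y),d[y,x]) for x,y in zip(xs,ys)]); hi=P[P[:,2]>P[:,2].max()-.006]; print(" boss depth",P[:,2].max(),np.median(P[:,2]),(hi.max(0)+hi.min(0))/2,np.ptp(hi,axis=0))
    # red disc depth
    ys,xs=np.nonzero(red(p,rp)); P=np.array([pt(n,(x,y),d[y,x]) for x,y in zip(xs,ys)]); print(" petals",(P.max(0)+P.min(0))/2,np.ptp(P,axis=0),np.median(P[:,2]))
    w=blobs(p,(0,0,110),(180,110,255),rc); k,rk,k2=hull(w); e=cv2.fitEllipse(cv2.convexHull(cv2.findNonZero(w))); print(" circ",k,rk,e,ray(n,k,.006),ray(n,e[0],.006), pt(n,k,d[int(k[1]),int(k[0])]))
f=np.load("top.npz")
for n,uv in (("blue",(297,190)),("daisy",(339,121)),("pink",(377,257)),("turq",(317,263)),("cyl",(249,259))):print(n,ray("top",uv,.015))
E
```

```text
top disc [367.04884929 192.92932442] 20.15904998779297 [367.21887207 192.96618652] [ 0.4716286  -0.27077087  0.011     ]
 green [370.19485038 192.96450939] 10.210872650146484 236 [ 0.47079967 -0.26433004  0.048     ]
 boss depth 0.052790305738783454 0.04844586289799676 [ 0.47071024 -0.26961515  0.04981925] [0.0270978  0.02848919 0.00594212]
 petals [ 0.47384838 -0.16150002  0.39030743] [0.07783213 0.30499748 0.78036629] 0.012710363587404504
 circ [119.41118557 164.93298585] 25.81879234313965 ((119.36260223388672, 164.92417907714844), (50.379722595214844, 51.432212829589844), 80.68833923339844) [0.53275615 0.22431148 0.006     ] [0.53277439 0.22440634 0.006     ] [0.53242152 0.2232779  0.00943099]
scene disc [223.9485248  164.17827997] 13.086352348327637 [224.  165.5] [ 0.47113749 -0.27314041  0.011     ]
 green [223.66666667 157.86554622] 7.691664218902588 119 [ 0.48335658 -0.24487814  0.048     ]
 boss depth 0.052067909000733555 0.03672732399538754 [ 0.47250779 -0.26977498  0.04959507] [0.02773668 0.0298754  0.00494567]
 petals [0.64734094 0.16003412 0.27116039] [0.42211039 0.93983833 0.5396116 ] 0.013964028551373797Traceback (most recent call last):
  File "<stdin>", line 10, in <module>
cv2.error: OpenCV(4.12.0) /io/opencv/modules/imgproc/src/shapedescr.cpp:361: error: (-201:Incorrect size of input array) There should be at least 5 points to fit the ellipse in function 'fitEllipseNoDirect'
```

```bash
python3 - <<'E'
from h import *
print("scene circle",ray("scene",(301,283),.006))
q=r.read_state()["eef_rot"]; P=np.array([.4715,-.2705])
for z,xy in ((.15,P),(.045,P),(.2,(.5327,.2243)),(.05,(.5327,.2243))): print(np.round(r.solve_ik([*xy,z],q),2))
command_gripper(.060,30)
r.reach([*P,.15],q)
print("hit",r.move_straight([*P,.046],speed=.08,max_force=8))
s=r.read_state();print(s["eef_pos"],s["contact_force"],s["time_s"])
command_gripper(.02,28)
s=r.read_state();print(s["grip_width"],s["grip_force"],s["contact_force"],s["eef_pos"])
E
```

```text
scene circle [0.53333133 0.22412005 0.006     ]
[-0.66  0.48  1.62  0.    1.04  0.69]
[-0.66  0.63  1.71  0.    0.8   0.69]
[0.27 0.49 1.46 0.   1.2  1.61]
[0.27 0.67 1.61 0.   0.87 1.61]
hit False
[ 0.47178378 -0.270715    0.04652052] [-0.63608641  0.01983277  0.34695898] 3.55
0.029318621000289587 27.605728805065155 [-0.41688999 -0.31078218  4.08575406] [ 0.47175922 -0.27074215  0.04652231]
```

```bash
python3 - <<'E'
from h import *
q=r.read_state()["eef_rot"]
r.move_straight([.4715,-.2705,.16],speed=.1)
s=r.read_state();print(s["grip_width"],s["grip_force"],s["contact_force"])
r.reach([.5327,.2243,.16],q)
r.move_straight([.5327,.2243,.085],speed=.08)
r.hold(.3)
s=r.read_state();print(s["grip_width"],s["grip_force"],s["contact_force"],s["eef_pos"],s["time_s"])
p,d=optics.get_image("top");p2,d=optics.get_image("scene");cv2.imwrite("pics/hold.png",np.hstack([p[40:330,:390],p2[60:350,:390]])[:,:,::-1])
E
```

```text
0.02930041789374845 27.75153011083603 [-0.04077901 -0.04311651 -2.1487747 ]
0.028836239709301575 27.759694755077362 [ 0.31000931 -0.67240348 -2.67387281] [0.53284966 0.22435711 0.08533495] 8.4083
```

View pics/hold.png

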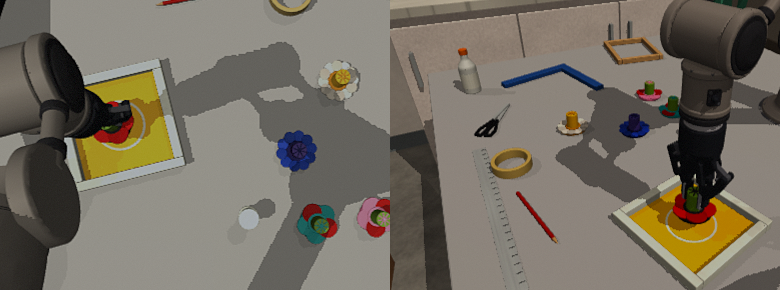

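The picture shows the poppy held over the circle, at about (115,120) in the left half. The blue flower and daisy haven't moved. Next I lower it until it touches.

```bash
python3 - <<'E'
from h import *
xy=[.5327,.2243]
r.move_straight([*xy,.060],speed=.05); r.hold(.2)
print("hit",r.move_straight([*xy,.049],speed=.01,max_force=3))
s=r.read_state();z=s["eef_pos"][2];print(s["eef_pos"],s["contact_force"],s["grip_width"],s["time_s"])
E
```

```text
hit True
[0.53265861 0.22430083 0.05253861] [-0.27128912 -0.4876953   5.69532984] 0.028979830828576116 10.1083
```

Contact came at TCP z = 52.5 mm, as predicted. Release, retreat and check.

```bash
python3 - <<'E'
from h import *
command_gripper(.036,20); r.hold(.3); command_gripper(.060)
s=r.read_state();print(s["eef_pos"],s["contact_force"],s["grip_width"])
r.move_straight([*s["eef_pos"][:2],.18],speed=.08)
r.reach([.45,-.35,.28],s["eef_rot"]); r.hold(.3)
p,d=optics.get_image("top");c,_,_=hull(red(p,(85,130,155,200)));print("poppy",ray("top",c,.017),r.read_state()["time_s"])
p2,_=optics.get_image("scene");cv2.imwrite("pics/end.png",np.hstack([p[40:330,:390],p2[60:350,:390]])[:,:,::-1])
E
```

```text
[0.53193276 0.22410865 0.05167667] [-0.61829034 -0.04464906  0.80929016] 0.059854111274581706
poppy [0.53244103 0.22638572 0.017     ] 15.225
```

View pics/end.png

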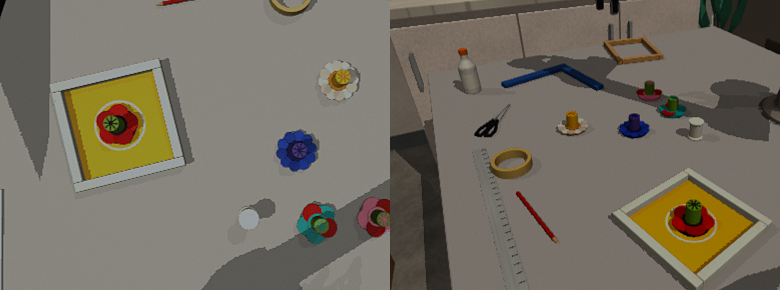

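The poppy lies flat within the circle, at about (119,125) in the left half, roughly 2 mm from the centre. The blue flower and daisy are where they were.

```bash
python3 -c "
from workcell import r
print(r.finish_job())"
```

```text
the job is handed in; nothing more can be done
None
```

The job is handed in: the poppy lies flat on the circle, about 2 mm from its centre by the top camera, gripped with about 28 N, with the blue and white flowers not visibly moved and about 15 s used of 38.

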